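# Snap the cap onto the disinfectant bottle and keep it pressed down

## Robot

A 7-joint arm with a two-finger parallel gripper is mounted at the origin on the work surface. World frame = base frame: x ahead of the robot, y to its left, z up, the work surface at z = 0. Lengths are in mm, angles in rad, forces in N, time in s.
With the tool pointing down it reaches from about 425 to 925 mm from the base axis. Payload 6.8 kg.
Tool frame: the origin (TCP) lies between the finger pads; the fingertips stand 19 mm ahead of it and the grasp point (between the pads) is the TCP; z points along the fingers, y is the direction in which the jaws open and shut (so a half turn about z gives the same grasp; the last joint's range is limited). The gripper opens to 85 mm and grips with 20 to 120 N. Pads are 22 mm wide; open, the fingers measure 114 mm over their backs; the gripper's body (76 mm by 85 mm) begins 54 mm behind the grasp point. The pads swing forward as they close: fully open they stand 13 mm farther back than shut.
Start: joints at [-1.436, 0.477, 0.022, 1.555, -0.011, 1.109, -0.083], TCP at [162.28, 655.219, 250.308] pointing down, gripper open.
Joint ranges: [-2.96, 2.96], [-0.34, 2.1], [-1.41, 1.46], [0.24, 2.44], [-1.37, 4.51], [0.17, 1.92], [-2.96, 2.96]. Speed limits (rad/s): [2.39, 2.39, 3.14, 3.14, 3.14, 3.14, 3.14].

## Interface

Orientations are given as a rotation vector (axis times angle).
In Python, from workcell import arm gives the robot as it stands.
- The arm moves only by the shell command python3 -m creep 'ROWS' [FORCE]. ROWS is JSON, a list of rows, each an object of numbers: "tx", "ty", "tz": the shift along the tool's x, y, z as a fraction of full scale; "ax", "ay", "az": the turn, a rotation vector about the tool's x, y, z as a fraction of full scale; "hand": the closure, from -1 (fully open) to 1 (shut). A call has 1 to 20 rows; each row shifts and turns the commanded pose from where the row before left it, along the tool's axes as they then stand; what a row does not reach is not made up. Full scale, the value 1, is 0.05 m for a shift and 180 degrees for a turn. A row lasts 1/8 s, in which the tool goes at most 62.5 mm and 10.7 degrees, less where a joint would pass 70% of its speed; a pose out of reach is approached as far as the arm can. A call with a number of a shift or a turn outside -1 to 1 is refused whole. A call with a gripper value outside its range is refused whole. The fingers move at their own pace and stop on an object; FORCE is the grip in N (left out, the last holds). Time passes only in rows, so rows that do not move let the fingers close. It gives the time, the measured TCP pose, the force and the opening at its end, in the units of the state.
- arm.read_state(): the state, without advancing time (a new reading comes with each control period).
- arm.snapshot(name): name is "side" or "top"; returns a dict with "frame" (420x560x3 uint8, blue, green, red), "fx", "fy", "cx", "cy" (pixels), "view" (4x4, takes a point from world to camera coordinates). Camera axes: x right, y up, looking along -z (the intrinsics and any distortion apply to the point x, -y, -z); pixel columns grow to the right and rows downward; lengths in mm; the calibration is good to about 2 mm. A picture is of the moment at which its call begins. There is no depth.
- arm.close_job(): hands the job in, once; it reports no verdict.
The state is a dict: "clock": time; "q": joint angles; "joint_vel": joint speeds; "joint_torque": joint torques, N m; "position": TCP position; "eef_rot": TCP orientation; "force": force on the tool from outside, world axes, zero at the start; "torque": the same for the moment, N m; "width": opening from 0.0 (shut) to 1.0 (fully open).
Only numpy, scipy, OpenCV 4.12 (cv2) and the standard library are available. Lean on these libraries where they do the work, as an engineer would, in place of code of your own. Each camera call takes 0.05 s, during which the arm holds its last target. There are 200 camera calls.

## Task

The disinfectant bottle clamped in the table stand has been left open: of the three white caps and lids on the table take the one that fits its neck, and push it straight down on the neck until it clicks. Do not stop at the click: keep pressing until the cap sits fully down, squeezing the springy black sealing ring, and finish while still holding it pressed down like that, without letting up. Leave everything else on the table where it is.

Things in the scene. Friction and masses are not known exactly. Their poses are not given: they have to be found in the camera images.
- cap_center (a point): centre (half-way up) of the cap that fits: white ribbed plastic, 44 mm outer diameter, 30 mm high, about 25 g, standing mouth down on the table (this point starts 15 mm above the table). Of the three white closures it is the middle one in diameter and the tallest. z points out of its closed top; it is round, so yaw does not matter
- cap_rim (a point): centre of the same cap's open mouth, at its lower rim, 15 mm below its centre. Inside: walls 3.5 mm, top 4 mm thick, and round the mouth a snap bead, its middle 3 mm above the rim, that narrows the mouth to 29 mm
- bottle (a point): middle of the white bottle's axis, 70 mm above the table: 84 mm diameter body, clamped immovably in a steel stand with a round 120 mm foot; from above a narrow upright bar stands at its +x side, lower than the neck
- neck_top (a point): centre of the top end of the bottle's open neck, a chamfered stud 24 mm in diameter and 23 mm long; about 169 mm above the table, z up. Pushing the cap down, the click comes with the cap's centre about level with this point; fully down, the cap's centre is 8 mm below it. Let go after the click, the cap stays clipped on but the ring lifts it by about 4 mm
- lugs_mid (a point): point on the neck's axis level with the middle of its four round-nosed sprung lugs, 11.6 mm below the neck's top, which bulge out to 33 mm diameter. The cap's bead meets them with the cap's rim about 2 mm above this point; the push needed rises to about 8 to 15 N, then drops suddenly (the click) as the bead passes them, and the cap moves on by itself a few mm
- seat (a point): centre of the bottle's 42 mm shoulder flange at the foot of the neck, 23 mm below the neck's top, on which the rim of the fully pressed cap comes to rest
- seal (a joint): how far the black sealing ring (41 mm diameter, round the foot of the neck, standing 4 mm proud of the seat) is squeezed down, m: 0 free, 0.004 squeezed level with the seat. A spring: about 2 N at first, 8 N at 0.004, then a hard stop
- small_cap_center (a point): centre of the small white bottle cap, 30 mm diameter, 18 mm high, too narrow; not needed
- jar_lid_center (a point): centre of the flat white jar lid, 68 mm diameter, 16 mm high, too wide; not needed
- remote_center (a point): centre of the white remote control lying on the table, 45 x 140 x 18 mm; not needed
- spray_center (a point): centre of the small spray bottle with a blue band, 48 mm diameter, 155 mm tall; not needed
- beer_center (a point): centre of the green glass bottle, 58 mm diameter, 210 mm tall; not needed
- dish_center (a point): centre of the blue-grey ceramic dish, 100 mm diameter, 32 mm high; not needed
- tissues_center (a point): centre of the pack of tissues, 60 x 110 x 26 mm; not needed
There are look-alikes about, which are no part of the job. What is shaped like the part that bears cap_center but blue or yellow is not meant.

How it is judged (in metres and radians):
On the way, in this order (a step that is already met when the one before it is completed fails the run):
1. the cap is brought upright onto the top of the neck, above the lugs (z of cap_center in the frame of neck_top between 0.002 and 0.018 m and horizontal distance between cap_center and neck_top below 0.007 m and angle between cap_center's own z axis and vertical below 0.25 rad).
2. the cap has clicked on and is pressed fully down on the sealing ring by the robot (value of joint seal above 0.0025 m and z of cap_center in the frame of neck_top between -0.012 and -0.005 m and horizontal distance between cap_center and neck_top below 0.005 m and angle between cap_center's own z axis and vertical below 0.12 rad and contact force between any of the fingers, the arm and cap above 1.5 N), for 0.2 s.
At the end, for the whole second after the job is handed in: The cap is clipped on the neck, upright (within 0.12 rad) and centred (within 5 mm), its centre 5 to 12 mm below the neck's top, with the robot still in contact with it (over 1.5 N) and pressing so that the sealing ring is squeezed by more than 2.5 mm, all through the last second (all of step 2); the arm keeps its last pose, push and grip.
It fails at once if one of the other things on the table is shifted by more than 40 mm or knocked over (distance of any of small_cap_center, jar_lid_center, remote_center, spray_center, beer_center, dish_center, tissues_center from where it was at the start of the episode above 0.04 m).
It also fails if it takes over 45 s, if anything falls off the work surface, if the arm or the gripper's body presses on something with over 40 N, if the wrist force passes 120 N, or if a joint passes its speed limit or range.

## Working session

There is one attempt and no reset: what is moved stays moved. The work goes in short steps, Python scripts to look and compute and a shell command to move; the robot and the scene stay as the last step left them, time stands still between calls to the robot, and variables do not carry over. Pictures are saved under pics/ and viewed, about 8 in all and at most 12, crops included, and the job is handed in when it is done.

```bash
ls; mkdir -p pics
cat > h.py <<'E'
import numpy as np, cv2
from workcell import arm
def ray(s,u,v):
    V=np.array(s["view"],float);R=V[:3,:3];t=V[:3,3]
    d=np.array([(u-s["cx"])/s["fx"],-(v-s["cy"])/s["fy"],-1.])
    return -R.T@t, R.T@d
def onz(s,u,v,z):
    c,d=ray(s,u,v); return c+d*(z-c[2])/d[2]
def proj(s,p):
    V=np.array(s["view"],float);q=V[:3,:3]@np.array(p,float)+V[:3,3]
    return s["cx"]+s["fx"]*q[0]/-q[2], s["cy"]+s["fy"]*-q[1]/-q[2]
def two(s1,p1,s2,p2):
    c1,d1=ray(s1,*p1);c2,d2=ray(s2,*p2)
    A=np.stack([d1,-d2],1);k=np.linalg.lstsq(A,c2-c1,rcond=None)[0]
    a,b=c1+k[0]*d1,c2+k[1]*d2
    return (a+b)/2,np.linalg.norm(a-b)
E
python3 - <<'E'
from h import *
for n in("side","top"):
    s=arm.snapshot(n);np.save(f"{n}0.npy",s,allow_pickle=True)
    cv2.imwrite(f"pics/{n}0.png",s["frame"]);print({k:v for k,v in s.items() if k!="frame"})
st=arm.read_state();print(st)
E
```

```text
pics
{'fx': 385.1789623649271, 'fy': 385.1789623649271, 'cx': 276.8045822542262, 'cy': 205.66403013462275, 'view': array([[ 7.16285583e-01, -6.97588913e-01, -1.74548523e-02,
        -3.69608160e+02],
       [ 4.60027686e-01,  4.53253154e-01,  7.63502526e-01,
        -3.74151027e+02],
       [-5.24699431e-01, -5.54915567e-01,  6.45568913e-01,
        -6.85473218e+02],
       [ 0.00000000e+00,  0.00000000e+00,  0.00000000e+00,
         1.00000000e+00]])}
{'fx': 406.2692674991489, 'fy': 406.2692674991489, 'cx': 286.0848966627334, 'cy': 208.58985276569237, 'view': array([[ 3.40162915e-03, -9.99976021e-01,  6.03218717e-03,
         9.92662873e+00],
       [ 9.85851696e-01,  4.36437837e-03,  1.67563078e-01,
        -5.69994892e+02],
       [-1.67585387e-01,  5.37685450e-03,  9.85842902e-01,
        -1.09780788e+03],
       [ 0.00000000e+00,  0.00000000e+00,  0.00000000e+00,
         1.00000000e+00]])}
{'clock': 0.1, 'q': array([-1.43609639,  0.47773882,  0.02234247,  1.55634255, -0.01148602,
        1.10933659, -0.08311084]), 'joint_vel': array([-0.00037482, -0.00140152,  0.00032791, -0.00205076, -0.00043628,
       -0.00030854,  0.00064592]), 'joint_torque': array([ 3.98493881e-03, -5.97763467e+01,  1.61367517e+00, -2.81955117e+01,
        1.28454203e-02,  5.04954223e-03, -1.65861616e-05]), 'position': array([162.17448223, 654.7026062 , 249.41282515]), 'eef_rot': array([-3.80420156e-01, -3.11840407e+00,  2.66347221e-03]), 'force': array([ 0.13051099, -0.14817342,  0.10246123]), 'torque': array([-0.04551073,  0.01047634,  0.0477406 ]), 'width': 1.0032916223265624}
```

View pics/side0.png

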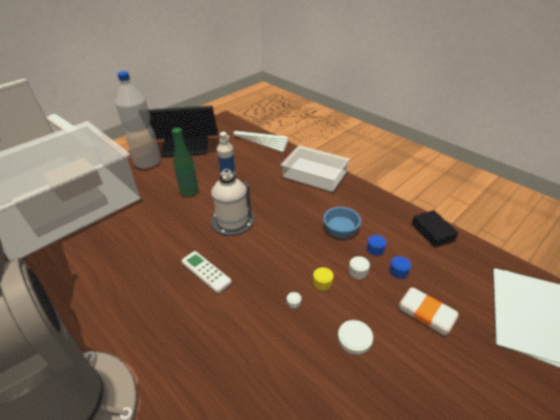

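View pics/top0.png

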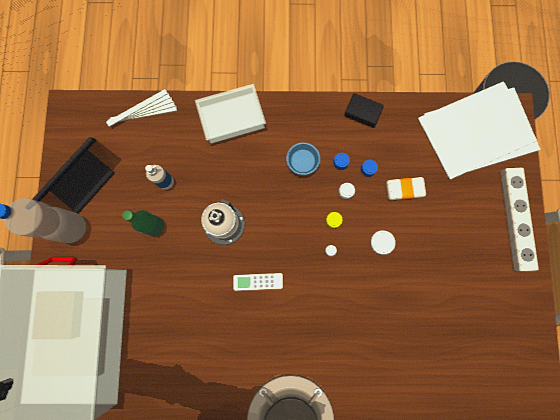

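The side view shows three white closures: about (359,267), (293,299) and (355,337). In the top view they are at (347,190), (331,250) and (383,242). The neck is at about (228,176) in the side view and (215,215) in the top view. I'll measure these and enlarge.

```bash
cat > m.py <<'E'
from h import *
S=np.load("side0.npy",allow_pickle=True).item();T=np.load("top0.npy",allow_pickle=True).item()
def blobs(s,box):
    x0,y0,x1,y1=box;f=cv2.resize(s["frame"][y0:y1,x0:x1],None,fx=4,fy=4,interpolation=cv2.INTER_CUBIC)
    h=cv2.cvtColor(f,cv2.COLOR_BGR2HSV);m=((h[...,1]<75)&(h[...,2]>110)).astype(np.uint8)
    n,_,st,c=cv2.connectedComponentsWithStats(m)
    for i in range(1,n):
        if st[i,4]>300:
            l,t,w,hh=st[i,:4]/4
            print("c",np.round((c[i]+.5)/4-.5+[x0,y0],2),"box",l+x0,t+y0,w,hh,"area",st[i,4]/16)
print("side");blobs(S,(280,250,380,360));print("top");blobs(T,(320,175,400,265))
def crop(s,x,y,r=20):
    return cv2.resize(s["frame"][y-r:y+r,x-r:x+r],(380,280) if 0 else (280,280),interpolation=cv2.INTER_CUBIC)
a=np.hstack([cv2.resize(S["frame"][250:360,280:400],(390,290),interpolation=cv2.INTER_CUBIC),cv2.resize(T["frame"][170:270,310:410],(390,290),interpolation=cv2.INTER_CUBIC)])
b=np.hstack([cv2.resize(S["frame"][160:210,195:263],(390,290),interpolation=cv2.INTER_CUBIC),cv2.resize(T["frame"][190:240,190:258],(390,290),interpolation=cv2.INTER_CUBIC)])
cv2.imwrite("pics/crop.png",np.vstack([a,b]))
E
python3 m.py
```

```text
side
c [358.81 266.65] box 349.25 256.0 21.0 23.5 area 391.875
c [293.53 299.19] box 286.25 291.75 15.5 16.5 area 202.4375
c [355.05 336.37] box 337.5 319.5 36.25 35.0 area 983.375
top
c [393.23 188.88] box 386.25 179.25 13.75 20.75 area 247.9375
c [346.47 190.12] box 338.75 182.75 16.5 15.75 area 205.0
c [382.6  242.03] box 370.75 230.5 24.75 24.25 area 475.1875
c [330.6  250.09] box 325.25 245.0 11.75 11.25 area 103.125
```

View pics/crop.png

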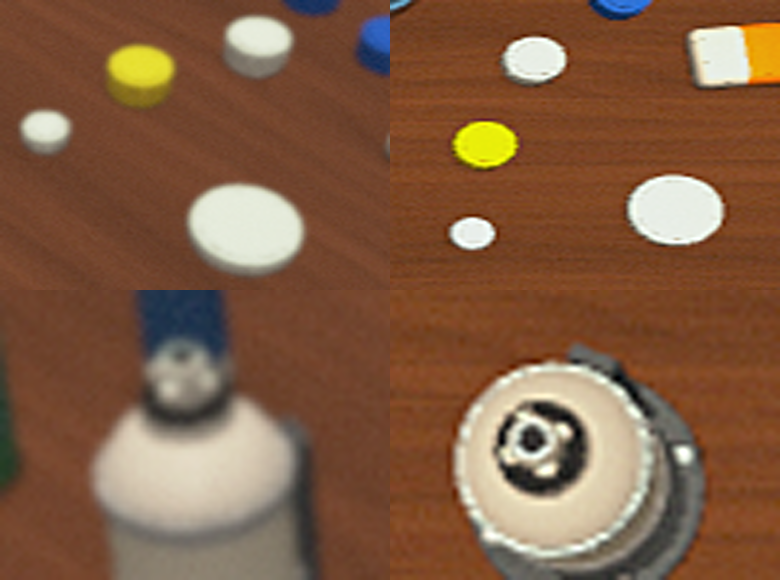

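Top-row crop: the middle-sized white closure, side (359,267) / top (346,190), is clearly taller than the lid. It fits "middle diameter and tallest"; (293,299) is too small, (355,337) is the flat lid, and the yellow and blue ones are excluded. The neck-top hole is at side (226.2,170.4) and top (214.3,215.4).

```bash
cat >> m.py <<'E'
print("NECK",two(S,(226.2,170.4),T,(214.3,215.4)), onz(T,214.3,215.4,169),onz(S,226.2,170.4,169))
# cap: ellipse fit of bright top face, both views
for s,b,n in((S,(340,245,382,290),"side"),(T,(330,175,365,205),"top")):
    x0,y0,x1,y1=b;f=cv2.resize(s["frame"][y0:y1,x0:x1],None,fx=8,fy=8,interpolation=cv2.INTER_CUBIC)
    h=cv2.cvtColor(f,cv2.COLOR_BGR2HSV);v=h[...,2].astype(int);w=h[...,1]<75
    hi=np.percentile(v[w],90)
    m=((v>hi*.88)&w).astype(np.uint8)
    c=max(cv2.findContours(m,0,cv2.CHAIN_APPROX_NONE)[0],key=cv2.contourArea)
    e=cv2.fitEllipse(cv2.convexHull(c));p=(np.array(e[0])+.5)/8-.5+[x0,y0];print(n,p,np.array(e[1])/8,hi)
    if n=="side":ps=p
    else: pt=p
print("CAPTOP",two(S,ps,T,pt),onz(S,*ps,30),onz(T,*pt,30))
for z in(15,):print("centroids z15",onz(S,358.81,266.65,z+3),onz(T,346.47,190.12,28))
from scipy.spatial.transform import Rotation as R
print(R.from_rotvec(arm.read_state()["eef_rot"]).as_matrix().round(3))
E
python3 m.py | tail -9; python3 -m creep 2>&1|tail -3
```

```text
c [330.6  250.09] box 325.25 245.0 11.75 11.25 area 103.125
NECK (array([531.12195638, 192.40609993, 170.95629035]), np.float64(0.3617945045955728)) [531.26720031 192.84259701 169.        ] [532.89088711 194.66167814 169.        ]
side [359.32594299 263.43403053] [13.03582478 18.25926399] 236.0
top [346.82287216 189.73590374] [14.46203995 14.97963905] 250.0
CAPTOP (array([ 628.90257289, -163.18426644,   30.17881803]), np.float64(0.3912793163953781)) [ 628.86882634 -162.99639881   30.        ] [ 629.08881726 -163.35176026   30.        ]
centroids z15 [ 629.42444446 -162.86261811   18.        ] [ 628.38444602 -162.62096774   28.        ]
[[-0.971  0.24  -0.   ]
 [ 0.24   0.971 -0.002]
 [-0.    -0.002 -1.   ]]
invalid input
```

Cap top is at (629,-163,30) and the neck top at (531,193,170), each from two views that agree to under 0.5 mm (ray gap). Raise, then travel to the cap.

```bash
python3 -m creep '[{"tz":-0.8},{"tx":-0.81,"ty":-0.85},{"tx":-0.81,"ty":-0.85},{"tx":-0.81,"ty":-0.85},{"tx":-0.81,"ty":-0.85},{"tx":-0.81,"ty":-0.85},{"tx":-0.81,"ty":-0.85},{"tx":-0.81,"ty":-0.85},{"tx":-0.81,"ty":-0.85},{"tx":-0.81,"ty":-0.85},{"tx":-0.81,"ty":-0.85},{"tx":-0.81,"ty":-0.85},{"tx":-0.81,"ty":-0.85},{"tx":-0.81,"ty":-0.85},{"tx":-0.81,"ty":-0.85},{"tx":-0.81,"ty":-0.85},{"tx":-0.81,"ty":-0.85},{"tx":0},{"tx":0}]' 60
cat > d.py <<'E'
import sys
from h import *
from scipy.spatial.transform import Rotation as R
st=arm.read_state();r=R.from_rotvec(st["eef_rot"]);M=r.as_matrix()
d=np.array([float(a) for a in sys.argv[1:4]])-st["position"]
# turn to make tool z straight down, in tool frame
z=M.T@[0,0,-1.];a=np.cross([0,0,1],z)
print("t",st["clock"].round(2),"pos",st["position"].round(1),"F",st["force"].round(1),"w",round(st["width"],3),"shift units",(M.T@d/50).round(3),"tilt fix units",(a/np.pi).round(4),"q",st["q"].round(2),"toolx",M[:,0].round(3))
E
python3 d.py 629 -163 120
```

```text
validation failed for argument at $[0]...
Traceback (most recent call last):
  File "d.py", line 8, in <module>
    print("t",st["clock"].round(2),"pos",st["position"].round(1),"F",st["force"].round(1),"w",round(st["width"],3),"shift units",(M.T@d/50).round(3),"tilt fix units",(a/np.pi).round(4),"q",st["q"].round(2),"toolx",M[:,0].round(3))
              ^^^^^^^^^^^^^^^^^
AttributeError: 'float' object has no attribute 'round'
```

```bash
sed -i 's/st\["clock"\].round(2)/round(st["clock"],2)/' d.py
python3 -m creep '[{"tx":0,"ty":0,"tz":-0.8,"ax":0,"ay":0,"az":0,"hand":-1}]' 60; python3 d.py 629 -163 120
```

```text
clock: 0.22
position: [161.7, 653.0, 286.5]
eef_rot: [-0.38, -3.118, 0.013]
force: [-0.6, 1.3, -0.0]
width: 0.998
t 0.23 pos [161.7 653.  286.5] F [-0.6  1.3 -0. ] w 0.998 shift units [-12.989 -13.568   3.454] tilt fix units [-0.0027  0.0002  0.    ] q [-1.44  0.45  0.03  1.51 -0.01  1.19 -0.08] toolx [-0.971  0.24  -0.001]
```

```bash
python3 -m creep '[{"tx":-0.81,"ty":-0.85,"tz":0,"ax":0,"ay":0,"az":0,"hand":-1},{"tx":-0.81,"ty":-0.85,"tz":0,"ax":0,"ay":0,"az":0,"hand":-1},{"tx":-0.81,"ty":-0.85,"tz":0,"ax":0,"ay":0,"az":0,"hand":-1},{"tx":-0.81,"ty":-0.85,"tz":0,"ax":0,"ay":0,"az":0,"hand":-1},{"tx":-0.81,"ty":-0.85,"tz":0,"ax":0,"ay":0,"az":0,"hand":-1},{"tx":-0.81,"ty":-0.85,"tz":0,"ax":0,"ay":0,"az":0,"hand":-1},{"tx":-0.81,"ty":-0.85,"tz":0,"ax":0,"ay":0,"az":0,"hand":-1},{"tx":-0.81,"ty":-0.85,"tz":0,"ax":0,"ay":0,"az":0,"hand":-1},{"tx":-0.81,"ty":-0.85,"tz":0,"ax":0,"ay":0,"az":0,"hand":-1},{"tx":-0.81,"ty":-0.85,"tz":0,"ax":0,"ay":0,"az":0,"hand":-1},{"tx":-0.81,"ty":-0.85,"tz":0,"ax":0,"ay":0,"az":0,"hand":-1},{"tx":-0.81,"ty":-0.85,"tz":0,"ax":0,"ay":0,"az":0,"hand":-1},{"tx":-0.81,"ty":-0.85,"tz":0,"ax":0,"ay":0,"az":0,"hand":-1}]' 60; python3 d.py 629 -163 120
```

```text
clock: 1.85
position: [541.0, -9.2, 290.2]
eef_rot: [-0.38, -3.118, -0.0]
force: [1.0, 1.1, 0.1]
width: 1.002
t 1.85 pos [541.   -9.2 290.2] F [1.  1.1 0.1] w 1.002 shift units [-2.447 -2.564  3.403] tilt fix units [ 0.0001 -0.0001  0.    ] q [-0.52  0.23  0.5   1.86 -0.12  1.09  1.36] toolx [-0.971  0.24   0.   ]
```

```bash
python3 -m creep '[{"tx":-0.81,"ty":-0.85,"tz":0.4,"ax":0,"ay":0,"az":0,"hand":-1},{"tx":-0.81,"ty":-0.85,"tz":0.4,"ax":0,"ay":0,"az":0,"hand":-1},{"tx":-0.81,"ty":-0.85,"tz":0.6,"ax":0,"ay":0,"az":0,"hand":-1},{"tx":0,"ty":0,"tz":0.8,"ax":0,"ay":0,"az":0,"hand":-1},{"tx":0,"ty":0,"tz":0.8,"ax":0,"ay":0,"az":0,"hand":-1},{"tx":0,"ty":0,"tz":0.4,"ax":0,"ay":0,"az":0,"hand":-1},{"tx":0,"ty":0,"tz":0,"ax":0,"ay":0,"az":0,"hand":-1},{"tx":0,"ty":0,"tz":0,"ax":0,"ay":0,"az":0,"hand":-1}]' 60; python3 d.py 629 -163 26
```

```text
clock: 2.85
position: [627.3, -158.2, 123.5]
eef_rot: [0.38, 3.116, -0.0]
force: [1.4, -0.0, 0.2]
width: 0.999
t 2.85 pos [ 627.3 -158.2  123.5] F [ 1.4 -0.   0.2] w 0.999 shift units [-0.051 -0.085  1.949] tilt fix units [ 0.0001  0.0008 -0.    ] q [-0.18  0.61  0.47  1.76 -0.35  0.86  1.77] toolx [-0.971  0.24  -0.002]
```

```bash
python3 -m creep '[{"tx":-0.05,"ty":-0.08,"tz":0.6,"ax":0,"ay":0,"az":0,"hand":-1},{"tx":0,"ty":0,"tz":0.6,"ax":0,"ay":0,"az":0,"hand":-1},{"tx":0,"ty":0,"tz":0.5,"ax":0,"ay":0,"az":0,"hand":-1},{"tx":0,"ty":0,"tz":0.2,"ax":0,"ay":0,"az":0,"hand":-1},{"tx":0,"ty":0,"tz":0,"ax":0,"ay":0,"az":0,"hand":-1},{"tx":0,"ty":0,"tz":0,"ax":0,"ay":0,"az":0,"hand":-1},{"tx":0,"ty":0,"tz":0,"ax":0,"ay":0,"az":0,"hand":-1}]' 60; python3 d.py 629 -163 26
python3 - <<'E'
from h import *
o=[]
for n in("side","top"):
    s=arm.snapshot(n);u,v=map(int,proj(s,(629,-163,20)))
    o.append(cv2.resize(s["frame"][v-45:v+45,u-45:u+45],(390,390),interpolation=cv2.INTER_CUBIC))
cv2.imwrite("pics/g.png",np.hstack(o))
E
```

```text
clock: 3.72
position: [628.5, -162.6, 28.0]
eef_rot: [0.38, 3.117, -0.0]
force: [-0.5, -0.2, -1.0]
width: 0.998
t 3.73 pos [ 628.5 -162.6   28. ] F [-0.5 -0.2 -1. ] w 0.998 shift units [-0.012 -0.005  0.04 ] tilt fix units [ 0.0001  0.0006 -0.    ] q [-0.12  0.74  0.4   1.78 -0.42  0.7   1.83] toolx [-0.971  0.24  -0.002]
```

View pics/g.png

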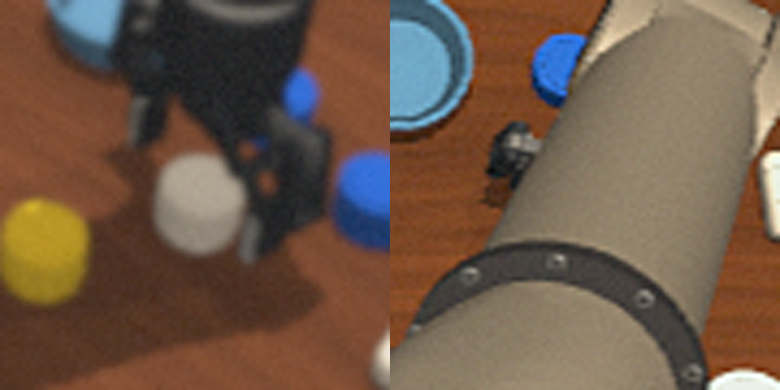

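The cap (side crop, about (200,205)) stands between the two fingers. Close, then lift.

```bash
python3 -m creep '[{"tx":0,"ty":0,"tz":0.04,"ax":0,"ay":0,"az":0,"hand":1},{"tx":0,"ty":0,"tz":0,"ax":0,"ay":0,"az":0,"hand":1},{"tx":0,"ty":0,"tz":0,"ax":0,"ay":0,"az":0,"hand":1},{"tx":0,"ty":0,"tz":0,"ax":0,"ay":0,"az":0,"hand":1},{"tx":0,"ty":0,"tz":0,"ax":0,"ay":0,"az":0,"hand":1},{"tx":0,"ty":0,"tz":0,"ax":0,"ay":0,"az":0,"hand":1},{"tx":0,"ty":0,"tz":0,"ax":0,"ay":0,"az":0,"hand":1},{"tx":0,"ty":0,"tz":0,"ax":0,"ay":0,"az":0,"hand":1}]' 80; python3 d.py 531 193 240
```

```text
clock: 4.82
position: [628.0, -162.7, 25.3]
eef_rot: [0.381, 3.118, -0.0]
force: [-0.4, 0.6, 4.8]
width: 0.492
t 4.83 pos [ 628.  -162.7   25.3] F [-0.4  0.6  4.8] w 0.492 shift units [ 3.592  6.438 -4.297] tilt fix units [ 0.      0.0002 -0.    ] q [-0.12  0.74  0.4   1.78 -0.42  0.7   1.83] toolx [-0.971  0.241 -0.001]
```

```bash
python3 -m creep '[{"tx":0,"ty":0,"tz":-0.5,"ax":0,"ay":0,"az":0,"hand":1},{"tx":0,"ty":0,"tz":-0.95,"ax":0,"ay":0,"az":0,"hand":1},{"tx":0,"ty":0,"tz":-0.95,"ax":0,"ay":0,"az":0,"hand":1},{"tx":0,"ty":0,"tz":-0.95,"ax":0,"ay":0,"az":0,"hand":1},{"tx":0,"ty":0,"tz":-0.95,"ax":0,"ay":0,"az":0,"hand":1},{"tx":0.45,"ty":0.8,"tz":0,"ax":0,"ay":0,"az":0,"hand":1},{"tx":0.45,"ty":0.8,"tz":0,"ax":0,"ay":0,"az":0,"hand":1},{"tx":0.45,"ty":0.8,"tz":0,"ax":0,"ay":0,"az":0,"hand":1},{"tx":0.45,"ty":0.8,"tz":0,"ax":0,"ay":0,"az":0,"hand":1},{"tx":0.45,"ty":0.8,"tz":0,"ax":0,"ay":0,"az":0,"hand":1},{"tx":0.45,"ty":0.8,"tz":0,"ax":0,"ay":0,"az":0,"hand":1},{"tx":0.45,"ty":0.8,"tz":0,"ax":0,"ay":0,"az":0,"hand":1},{"tx":0.3,"ty":0.6,"tz":0,"ax":0,"ay":0,"az":0,"hand":1},{"tx":0.15,"ty":0.25,"tz":0,"ax":0,"ay":0,"az":0,"hand":1},{"tx":0,"ty":0,"tz":0,"ax":0,"ay":0,"az":0,"hand":1},{"tx":0,"ty":0,"tz":0,"ax":0,"ay":0,"az":0,"hand":1},{"tx":0,"ty":0,"tz":0,"ax":0,"ay":0,"az":0,"hand":1}]' 80; python3 d.py 531 193 205
python3 - <<'E'
from h import *
o=[]
for n in("side","top"):
    s=arm.snapshot(n);np.save(n+"1.npy",s,allow_pickle=True);u,v=map(int,proj(s,(531,193,200)))
    print(n,u,v);o.append(cv2.resize(s["frame"][v-40:v+40,u-40:u+40],(400,400),interpolation=cv2.INTER_CUBIC))
cv2.imwrite("pics/n1.png",np.hstack(o))
E
```

```text
clock: 6.95
position: [531.1, 192.1, 239.9]
eef_rot: [0.385, 3.118, -0.001]
force: [-0.6, 0.2, 0.2]
width: 0.49
t 6.95 pos [531.1 192.1 239.9] F [-0.6  0.2  0.2] w 0.49 shift units [0.006 0.017 0.699] tilt fix units [-0.0001  0.0001  0.    ] q [-0.83  0.33  0.46  1.86 -0.17  1.    1.03] toolx [-0.97   0.243 -0.   ]
side 224 160
top 212 213
```

View pics/n1.png

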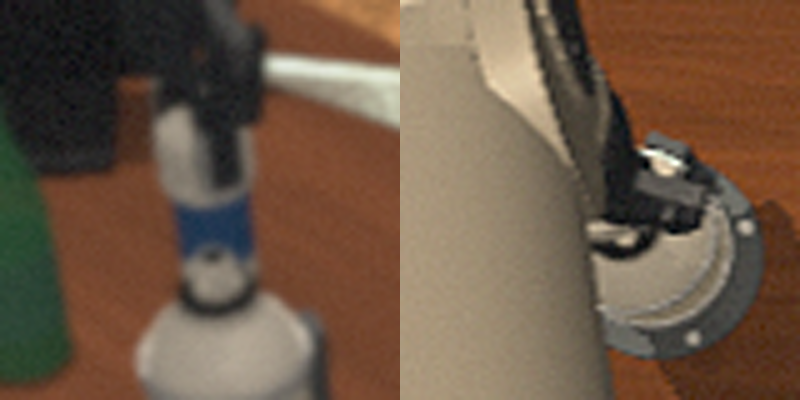

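Side crop: the cap is upright in the grip, edges at about x=155 and x=255 at row 160. The neck hole is at (213,254). Move to just above the neck and measure lateral alignment.

```bash
python3 -m creep '[{"tx":0,"ty":0,"tz":0.3,"ax":0,"ay":0,"az":0,"hand":1},{"tx":0,"ty":0.02,"tz":0.3,"ax":0,"ay":0,"az":0,"hand":1},{"tx":0,"ty":0,"tz":0.1,"ax":0,"ay":0,"az":0,"hand":1},{"tx":0,"ty":0,"tz":0,"ax":0,"ay":0,"az":0,"hand":1},{"tx":0,"ty":0,"tz":0,"ax":0,"ay":0,"az":0,"hand":1}]' 80; python3 d.py 531 193 196
python3 - <<'E'
from h import *
s=arm.snapshot("side");u,v=map(int,proj(s,(531,193,190)))
print(u,v,"cap exp",proj(s,(531,193,193)),"rim",proj(s,(531,193,178)),"neck",proj(s,(531,193,170)))
c=s["frame"][v-25:v+25,u-30:u+30];print("origin",u-30,v-25,"x12")
cv2.imwrite("pics/n2.png",cv2.resize(c,None,fx=12,fy=12,interpolation=cv2.INTER_CUBIC))
E
```

```text
clock: 7.68
position: [531.1, 194.9, 205.1]
eef_rot: [0.381, 3.118, 0.0]
force: [0.1, -0.6, -0.4]
width: 0.49
t 7.67 pos [531.1 194.9 205.1] F [ 0.1 -0.6 -0.4] w 0.49 shift units [-0.008 -0.037  0.183] tilt fix units [ 0.0001  0.0001 -0.    ] q [-0.82  0.37  0.45  1.89 -0.2   0.92  1.05] toolx [-0.971  0.241 -0.   ]
225 163 cap exp (np.float64(225.01946887000838), np.float64(162.9556548410191)) rim (np.float64(225.6493199642087), np.float64(168.00110655138894)) neck (np.float64(225.98005273134308), np.float64(170.650456883521))
origin 195 138 x12
```

View pics/n2.png

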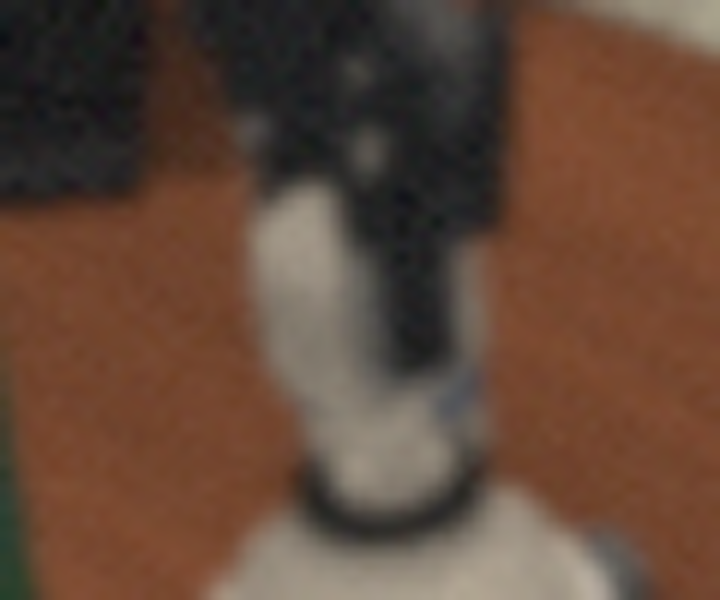

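```bash
python3 -m creep '[{"tx":0.01,"ty":-0.02,"tz":0.06,"ax":0,"ay":0,"az":0,"hand":1},{"tx":0,"ty":0,"tz":0.06,"ax":0,"ay":0,"az":0,"hand":1},{"tx":0,"ty":0,"tz":0.05,"ax":0,"ay":0,"az":0,"hand":1},{"tx":0,"ty":0,"tz":0.05,"ax":0,"ay":0,"az":0,"hand":1},{"tx":0,"ty":0,"tz":0.04,"ax":0,"ay":0,"az":0,"hand":1},{"tx":0,"ty":0,"tz":0,"ax":0,"ay":0,"az":0,"hand":1},{"tx":0,"ty":0,"tz":0,"ax":0,"ay":0,"az":0,"hand":1}]' 80; python3 d.py 531 193 172
```

```text
clock: 8.6
position: [530.1, 194.0, 191.9]
eef_rot: [0.381, 3.118, 0.0]
force: [-0.3, -0.2, 0.0]
width: 0.492
t 8.6 pos [530.1 194.  191.9] F [-0.3 -0.2  0. ] w 0.492 shift units [-0.022 -0.015  0.398] tilt fix units [ 0.  0. -0.] q [-0.81  0.38  0.44  1.91 -0.21  0.9   1.06] toolx [-0.971  0.241 -0.   ]
```

```bash
python3 -m creep '[{"tx":0,"ty":0,"tz":0.04,"ax":0,"ay":0,"az":0,"hand":1},{"tx":0,"ty":0,"tz":0.04,"ax":0,"ay":0,"az":0,"hand":1},{"tx":0,"ty":0,"tz":0.04,"ax":0,"ay":0,"az":0,"hand":1},{"tx":0,"ty":0,"tz":0.04,"ax":0,"ay":0,"az":0,"hand":1},{"tx":0,"ty":0,"tz":0,"ax":0,"ay":0,"az":0,"hand":1},{"tx":0,"ty":0,"tz":0,"ax":0,"ay":0,"az":0,"hand":1}]' 100; python3 d.py 531 193 172
```

```text
clock: 9.35
position: [530.0, 194.6, 184.1]
eef_rot: [-0.38, -3.118, -0.001]
force: [-2.5, 1.6, 4.2]
width: 0.483
t 9.35 pos [530.  194.6 184.1] F [-2.5  1.6  4.2] w 0.483 shift units [-0.027 -0.026  0.242] tilt fix units [ 0.0003 -0.0001  0.    ] q [-0.81  0.39  0.44  1.91 -0.21  0.88  1.07] toolx [-0.971  0.24   0.   ]
```

```bash
python3 -m creep '[{"tx":0.02,"ty":0.01,"tz":0.03,"ax":0,"ay":0,"az":0,"hand":1},{"tx":0,"ty":0,"tz":0.03,"ax":0,"ay":0,"az":0,"hand":1},{"tx":0,"ty":0,"tz":0.03,"ax":0,"ay":0,"az":0,"hand":1},{"tx":0,"ty":0,"tz":0,"ax":0,"ay":0,"az":0,"hand":1},{"tx":0,"ty":0,"tz":0,"ax":0,"ay":0,"az":0,"hand":1}]' 100; python3 d.py 531 193 172
```

```text
clock: 9.98
position: [529.5, 194.6, 179.3]
eef_rot: [0.381, 3.118, 0.0]
force: [2.0, 0.2, -0.2]
width: 0.482
t 9.97 pos [529.5 194.6 179.3] F [ 2.   0.2 -0.2] w 0.482 shift units [-0.036 -0.023  0.147] tilt fix units [ 0.0001  0.0003 -0.    ] q [-0.81  0.4   0.44  1.92 -0.22  0.87  1.07] toolx [-0.971  0.241 -0.001]
```

Force dropped to about 0, so it probably clicked. Press on.

```bash
python3 -m creep '[{"tx":-0.01,"ty":0,"tz":0.04,"ax":0,"ay":0,"az":0,"hand":1},{"tx":0,"ty":0,"tz":0.04,"ax":0,"ay":0,"az":0,"hand":1},{"tx":0,"ty":0,"tz":0.03,"ax":0,"ay":0,"az":0,"hand":1},{"tx":0,"ty":0,"tz":0,"ax":0,"ay":0,"az":0,"hand":1},{"tx":0,"ty":0,"tz":0,"ax":0,"ay":0,"az":0,"hand":1}]' 100; python3 d.py 531 193 172
```

```text
clock: 10.6
position: [529.5, 194.6, 174.0]
eef_rot: [-0.38, -3.118, -0.0]
force: [-1.9, 0.3, 3.0]
width: 0.482
t 10.6 pos [529.5 194.6 174. ] F [-1.9  0.3  3. ] w 0.482 shift units [-0.036 -0.023  0.04 ] tilt fix units [ 0.     -0.0001  0.    ] q [-0.8   0.41  0.43  1.92 -0.22  0.86  1.07] toolx [-0.971  0.24   0.   ]
```

```bash
python3 -m creep '[{"tx":0.01,"ty":0,"tz":0.03,"ax":0,"ay":0,"az":0,"hand":1},{"tx":0,"ty":0,"tz":0.03,"ax":0,"ay":0,"az":0,"hand":1},{"tx":0,"ty":0,"tz":0,"ax":0,"ay":0,"az":0,"hand":1},{"tx":0,"ty":0,"tz":0,"ax":0,"ay":0,"az":0,"hand":1}]' 100; python3 d.py 531 193 172
```

```text
clock: 11.1
position: [529.5, 194.5, 171.3]
eef_rot: [0.381, 3.118, 0.0]
force: [-2.9, -0.6, 7.1]
width: 0.481
t 11.1 pos [529.5 194.5 171.3] F [-2.9 -0.6  7.1] w 0.481 shift units [-0.037 -0.023 -0.013] tilt fix units [ 0.0001  0.0002 -0.    ] q [-0.8   0.41  0.43  1.92 -0.22  0.85  1.07] toolx [-0.971  0.241 -0.   ]
```

```bash
python3 -m creep '[{"tx":0.01,"ty":0,"tz":0.03,"ax":0,"ay":0,"az":0,"hand":1},{"tx":0,"ty":0,"tz":0.02,"ax":0,"ay":0,"az":0,"hand":1},{"tx":0,"ty":0,"tz":0,"ax":0,"ay":0,"az":0,"hand":1},{"tx":0,"ty":0,"tz":0,"ax":0,"ay":0,"az":0,"hand":1}]' 100; python3 d.py 531 193 172
python3 - <<'E'
from h import *
s=arm.snapshot("side");u,v=map(int,proj(s,(531,193,160)))
c=s["frame"][v-25:v+25,u-30:u+30];print(u-30,v-25,"centre exp",proj(s,(531,193,162)),"top exp",proj(s,(531,193,177)))
cv2.imwrite("pics/n3.png",cv2.resize(c,None,fx=12,fy=12,interpolation=cv2.INTER_CUBIC))
E
```

```text
clock: 11.6
position: [529.6, 194.6, 171.0]
eef_rot: [0.381, 3.117, 0.003]
force: [-7.7, -2.4, 24.9]
width: 0.481
t 11.6 pos [529.6 194.6 171. ] F [-7.7 -2.4 24.9] w 0.481 shift units [-0.035 -0.023 -0.021] tilt fix units [ 0.0006  0.0003 -0.    ] q [-0.8   0.41  0.43  1.92 -0.22  0.85  1.08] toolx [-0.97   0.241 -0.001]
196 148 centre exp (np.float64(226.30725130184715), np.float64(173.27149636790296)) top exp (np.float64(225.69085679233203), np.float64(168.33383925984634))
```

View pics/n3.png

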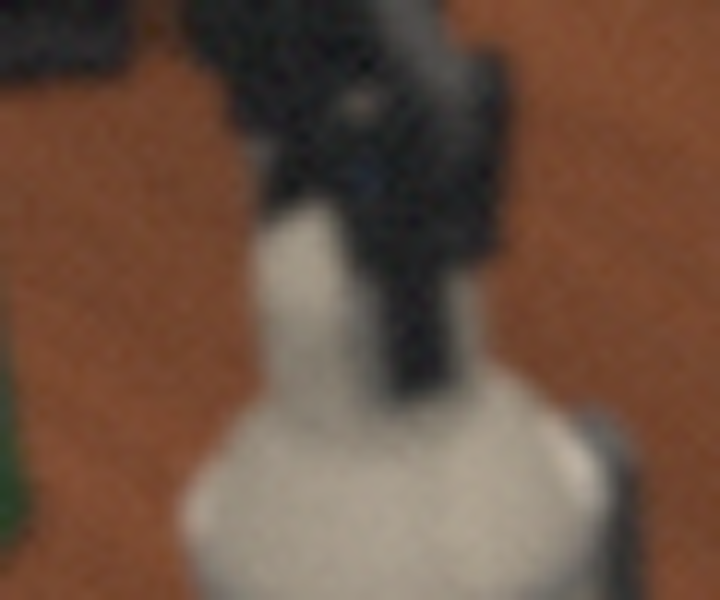

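The ring is hidden and the cap sits on the shoulder flange; the push jumped to 25 N with no further travel, so it's at the hard stop. Hold, check, hand in.

```bash
python3 -m creep '[{"tx":0,"ty":0,"tz":0,"ax":0,"ay":0,"az":0,"hand":1},{"tx":0,"ty":0,"tz":0,"ax":0,"ay":0,"az":0,"hand":1},{"tx":0,"ty":0,"tz":0,"ax":0,"ay":0,"az":0,"hand":1},{"tx":0,"ty":0,"tz":0,"ax":0,"ay":0,"az":0,"hand":1}]' 100; python3 -c "
from workcell import arm
print(arm.close_job())"
```

```text
clock: 12.15
position: [529.6, 194.5, 171.0]
eef_rot: [0.381, 3.117, 0.003]
force: [-8.5, -2.6, 25.2]
width: 0.485
the job is handed in; nothing more can be done
None
```

The cap is clicked onto the bottle neck and pressed fully down, and I handed the job in at 12.2 s with the arm still pressing and gripping. No verdict was reported.

- **Picking and placing:** I took the middle-sized, tallest white cap at (629, -163) mm and set it on the neck at about (531, 193, 170) mm. The push rose to at least 4 N at the lugs and then dropped to about 0, which I took as the click.
- **Pressing down:** The push then rose through 3 N and 7 N as the ring was squeezed, and reached 25 N at the hard stop. Over the last 0.5 s the force and the arm's position stayed steady. The last side picture showed the cap upright, the black ring hidden and the fingertips clear of the shoulder.
- **What disagreed:** About 9 N of sideways force remained at the end. The arm's reading was about 2 mm off my camera estimate of the neck axis, which is within the calibration and the 5 mm limit.
- **Not checked:** I inferred the click and the ring squeeze from force and height, since neither can be measured directly. I took no final picture of the other objects; the arm's path was planned to stay clear of them and no contact showed in the forces.

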